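Knock the stoppers home

TASK

Two of the sauce bottles in the crate still have their sprung stoppers standing proud. Take the mallet by its handle and knock both fully home with brisk but light taps of its head - they pop back up unless driven until they snap down and sit hard on the glass; not by hand, and not so hard that the glass could chip - then stand the mallet back on its head on the chopping board. Do not knock the bottles that are already sealed, and leave everything else where it is.

Things in the scene. Friction and masses are not known exactly. Their poses are not given: they have to be found in the camera images.
- mallet_grip (a point): Handle of a loose wooden mallet (0.3 kg) that stands on its head on the chopping board: a level bar 20 mm wide, 32 mm high, from the head to 179 mm from the head's axis. This point: middle of its section, 60 mm from the head's axis, 40 mm above the head's lower face. x axis: along the handle to the head; z: up along the head. The mallet may turn a little in the fingers when it strikes.
- mallet_head (a point): Centre of the mallet's head, an upright wooden cylinder of 62 mm diameter, 80 mm tall, flat faces at both ends: 40 mm above its lower face (the striking face) and 60 mm along +x from the handle point. Same axes.
- board: Fixed wooden chopping board, 260 (its x) by 240 (its y) by 25 mm thick, origin at the centre of its underside: its top is 25 mm above that.
- crate: Fixed wooden bottle crate, 160 (its x) by 232 (its y) by 95 mm high (256 mm in y over the hand cleats on its ends), with two by three cells, floor 8 mm and foam pads 20 mm thick; five of the cells hold a bottle, one is empty. Origin at the centre of its underside.
- bottle_a: Amber glass bottle, 62 mm diameter, 178 mm high to the lip, 32 mm wide at the lip, upright and snug in a cell of the crate (cells 75 mm apart). Origin: centre of its foot. It stands on a foam pad and sinks under a blow (1 to 12 mm at 14 N; pads differ, some soft, some packed hard), then rises again. Its stopper stands proud: drive it home.
- stopper_a_top (a point): Centre of the top of bottle a's stopper: a pale wooden disc, 34 mm diameter, 14 mm thick, on a cork shank in the neck. Top stands 192 mm above the bottle's foot when home, 207 mm when proud.
- stopper_a (a joint): How far bottle a's stopper is down, m: 0 proud, 0.015 home (disc hard on the lip). Starts at 0. It is sprung: 3 to 4 N moves it down, then 5 mm down its bead meets a stiff rib in the neck that takes 10 to 15 N to pass; let go before that, it springs back up to 0; past 11 mm it snaps home and stays. Home is a hard stop.
- bottle_b: Amber glass bottle, 62 mm diameter, 178 mm high to the lip, 32 mm wide at the lip, upright and snug in a cell of the crate (cells 75 mm apart). Origin: centre of its foot. It stands on a foam pad and sinks under a blow (1 to 12 mm at 14 N; pads differ, some soft, some packed hard), then rises again. Its stopper stands proud: drive it home.
- stopper_b_top (a point): Centre of the top of bottle b's stopper: a pale wooden disc, 34 mm diameter, 14 mm thick, on a cork shank in the neck. Top stands 192 mm above the bottle's foot when home, 207 mm when proud.
- stopper_b (a joint): How far bottle b's stopper is down, m: 0 proud, 0.015 home (disc hard on the lip). Starts at 0. It is sprung: 3 to 4 N moves it down, then 5 mm down its bead meets a stiff rib in the neck that takes 10 to 15 N to pass; let go before that, it springs back up to 0; past 11 mm it snaps home and stays. Home is a hard stop.
- bottle_c: Amber glass bottle, 62 mm diameter, 178 mm high to the lip, 32 mm wide at the lip, upright and snug in a cell of the crate (cells 75 mm apart). Origin: centre of its foot. It stands on a foam pad and sinks under a blow (1 to 12 mm at 14 N; pads differ, some soft, some packed hard), then rises again. Its stopper is home already: leave it.
- stopper_c (a joint): How far bottle c's stopper is down, m: 0 proud, 0.015 home (disc hard on the lip). Starts home.
- bottle_d: Amber glass bottle, 62 mm diameter, 178 mm high to the lip, 32 mm wide at the lip, upright and snug in a cell of the crate (cells 75 mm apart). Origin: centre of its foot. It stands on a foam pad and sinks under a blow (1 to 12 mm at 14 N; pads differ, some soft, some packed hard), then rises again. Its stopper is home already: leave it.
- stopper_d (a joint): How far bottle d's stopper is down, m: 0 proud, 0.015 home (disc hard on the lip). Starts home.
- bottle_e: Amber glass bottle, 62 mm diameter, 178 mm high to the lip, 32 mm wide at the lip, upright and snug in a cell of the crate (cells 75 mm apart). Origin: centre of its foot. It stands on a foam pad and sinks under a blow (1 to 12 mm at 14 N; pads differ, some soft, some packed hard), then rises again. Its stopper is home already: leave it.
- stopper_e (a joint): How far bottle e's stopper is down, m: 0 proud, 0.015 home (disc hard on the lip). Starts home.
- bowl: Blue bowl of spare stoppers, 124 mm across, 50 mm high, loose, origin at the centre of its foot. Bystander: leave alone.
- funnel: Steel funnel upside down, 104 mm across, 125 mm high, loose, origin at the centre of its foot. Bystander: leave alone.
- timer_big: Sand timer, 60 mm across, 115 mm high, loose, origin at the centre of its foot. Bystander: leave alone.
- timer_small: Sand timer, 60 mm across, 85 mm high, loose, origin at the centre of its foot. Bystander: leave alone.
- tub: Pale blue open tub, 115 by 165 by 55 mm, loose, origin at the centre of its foot. Bystander: leave alone.
- goblet: Stemmed glass, 68 mm across, 150 mm high, loose, origin at the centre of its foot. Bystander: leave alone.
Not all that is in view belongs to the job. Leave any purple or yellow look-alike of the part that bears mallet_grip alone.

How it is judged (in metres and radians):
On the way, in this order (a step that is already met when the one before it is completed fails the run):
1. the mallet is lifted by its handle, both stoppers still proud (height (world z) of mallet_head above 0.12 m and contact force between the fingers and mallet above 3 N and value of joint each of stopper_a, stopper_b below 0.003 m), for 0.1 s.
2. a tap of the moving mallet drives one proud stopper down (faster than 0.02 m/s) (((contact force between mallet and stopper_a above 3 N and velocity of joint stopper_a above 0.02 m/s) or (contact force between mallet and stopper_b above 3 N and velocity of joint stopper_b above 0.02 m/s))).
3. one of the two stoppers is home (value of joint any of stopper_a, stopper_b above 0.013 m), for 0.2 s.
4. a tap of the moving mallet drives the other one down (((value of joint stopper_a above 0.013 m and (contact force between mallet and stopper_b above 3 N and velocity of joint stopper_b above 0.02 m/s)) or (value of joint stopper_b above 0.013 m and (contact force between mallet and stopper_a above 3 N and velocity of joint stopper_a above 0.02 m/s)))).
5. both stoppers are home (value of joint each of stopper_a, stopper_b above 0.013 m), for 0.2 s.
At the end, for the whole second after the job is handed in: All five stoppers are within 2 mm of home, and the mallet stands on its head, upright within 7 degrees, released and at rest with its head over the chopping board (all of step 5 and value of joint each of stopper_c, stopper_d, stopper_e above 0.013 m and x of mallet_head in the frame of board between -0.13 and 0.13 m and y of mallet_head in the frame of board between -0.12 and 0.12 m and z of mallet_head in the frame of board between 0.057 and 0.073 m and angle between mallet_head's own z axis and vertical below 0.12 rad and linear speed of mallet below 0.02 m/s); the robot touches nothing.
It fails at once if the fingers or the arm push on a bottle or its stopper (over 3 N) (contact force between any of the fingers, the arm and bottle_a above 3 N or contact force between any of the fingers, the arm and bottle_b above 3 N or contact force between any of the fingers, the arm and bottle_c above 3 N or contact force between any of the fingers, the arm and bottle_d above 3 N or contact force between any of the fingers, the arm and bottle_e above 3 N).
It fails at once if a sealed bottle is hit with the mallet (over 3 N) (contact force between mallet and bottle_c above 3 N or contact force between mallet and bottle_d above 3 N or contact force between mallet and bottle_e above 3 N).
It fails at once if a blow hard enough to chip the glass (over 80 N) (contact force between mallet and bottle_a above 80 N or contact force between mallet and bottle_b above 80 N).
It fails at once if a bystander is shifted by more than 30 mm (distance of any of bowl, funnel, timer_big, timer_small, tub, goblet from where it was at the start of the episode above 0.03 m).
It also fails if it takes over 51 s, if anything falls off the work surface, if the arm or the gripper's body presses on something with over 40 N, if the wrist force passes 120 N, or if a joint passes its speed limit or range.

ROBOT

A 6-joint arm with a two-finger parallel gripper is mounted at the origin on the work surface. World frame = base frame: x ahead of the robot, y to its left, z up, the work surface at z = 0. Lengths are in m, angles in degrees, forces in N, time in s.
With the tool pointing down it reaches from about 0.4 to 0.825 m from the base axis. Payload 7 kg.
Tool frame: the origin (TCP) lies on the centre line of the jaws, within the pads' length; the fingertips stand 22 mm ahead of it and the grasp point (between the pads) lies 3 mm ahead of it; z points along the fingers, y is the line along which they close (so a half turn about z gives the same grasp; the last joint's range is limited). The gripper opens to 88 mm and grips with 3 to 60 N. Pads are 19 mm wide; open, the fingers measure 130 mm over their backs; the gripper's body (78 mm by 193 mm) begins 47 mm behind the grasp point.
Start: joints at [-50.529, 20.546, 0.682, 0, -70.136, -16.507], TCP at [0.263, -0.621, 0.249] pointing down, gripper open.
Joint ranges: [-176.03, 176.03], [-82.01, 121.73], [-58.28, 71.71], [-173.87, 95.51], [-174.79, -0.11], [-173.66, 173.66]. Speed limits (degrees/s): [136.94, 136.94, 172.46, 180, 180, 180].

INTERFACE

Orientations are given as [roll, pitch, yaw] about the fixed x, y, z axes, in that order (R = Rz(yaw) Ry(pitch) Rx(roll)).
In Python, from plant import get_state, cams, r gives the robot as it stands.
- The arm moves only by the tool apply_moves, never from a script. Its argument "targets" is a list of rows, each an object with "dp": the shift along the world's x, y, z in m, a list of three; "yaw": the turn about the world's z in degrees. In form: [{"dp": [x, y, z], "yaw": yaw}, ...]. A call has 1 to 20 rows; each row is the pose to reach, as a shift and turn from the pose commanded when the call began; what a row does not reach only later rows make up. A row lasts 1/12 s, in which the tool goes at most 41.7 mm and 7.16 degrees, less where a joint would pass 70% of its speed; a pose out of reach is approached as far as the arm can. A call with a gripper value outside its range is refused whole. "grip" is the gripper command: -1 is fully open, 1 is shut, values between are in proportion, set as the call begins (left out, the last holds). The fingers move at their own pace and stop on an object; "squeeze" is the grip in N (left out, the last holds). Time passes only in rows, so rows that repeat a pose let the fingers close. It gives the time, the measured TCP pose, the force, the opening and the grip force at its end, in the units of the state.
- get_state(): the state, without advancing time (a new reading comes with each control period).
- cams.capture(name): name is "scene" or "side" or "wrist"; returns a dict with "image" (400x640x3 uint8, red, green, blue), "range_z" (400x640 float32, m along the optical axis (not along the pixel's ray), 0 where there is no reading), "fx", "fy", "cx", "cy" (pixels), "R" (3x3) and "t" (3): a world point X has camera coordinates R X + t; the wrist camera has in their place "T_tool_cam" (4x4, takes a point from camera to tool coordinates, whose origin is the TCP and whose axes are the flange's). Camera axes: x right, y down, z forward; pixel columns grow to the right and rows downward; lengths in m; the calibration is good to about 2 mm. A picture is of the moment at which its call begins: read the wrist's pose just before it.
- r.close_job(): hands the job in; it is judged then, once.
The state is a dict: "time_s": time; "joints": joint angles; "qd": joint speeds; "joint_torque": joint torques, N m; "tcp_pos": TCP position; "eef_rot": TCP orientation; "contact_force": force on the tool from outside, world axes, zero at the start; "moment": the same for the moment, N m; "gripper_width": finger opening in m; "gripper_force": force on a finger pad.
Only numpy, scipy, OpenCV 4.12 (cv2) and the standard library are available. Lean on these libraries where they do the work, as an engineer would, in place of code of your own. Each camera call takes 0.05 s, during which the arm holds its last target. There are 200 camera calls.

## Working session

There is one attempt and no reset: what is moved stays moved. The work goes in short steps, Python scripts to look and compute and a tool call to move; the robot and the scene stay as the last step left them, time stands still between calls to the robot, and variables do not carry over. Pictures are saved under pics/ and viewed, at most 10 in all, crops included, and the job is handed in when it is done.

Besides the shell and the picture viewer there is one more tool, called after ">>>" as name(argument=value, ...) on one line, values as JSON. apply_moves: Moves the arm, as the interface text tells. Its arguments: {"type":"object","properties":{"targets":{"type":"array","items":{"type":"object","properties":{"dp":{"type":"array","items":{"type":"number"}},"yaw":{"type":"number"}}}},"grip":{"type":"number"},"squeeze":{"type":"number"}},"required":["targets"]}

```bash
mkdir -p pics; ls
python3 - <<'E'
from plant import get_state, cams, r
import cv2,numpy as np,pickle
s=get_state();print(s)
for n in ['scene','side']:
    c=cams.capture(n);pickle.dump(c,open(n+'.pkl','wb'))
    cv2.imwrite(f'pics/{n}0.png',c['image'][:,:,::-1]);print(n,c['R'],c['t'],c['fx'],c['cx'],c['cy'])
E
```

```text
pics
{'time_s': 0.0, 'joints': array([-5.05282036e+01,  2.05927145e+01,  6.32526569e-01, -2.09834279e-02,
       -7.01375203e+01, -1.65073202e+01]), 'qd': array([ 0.05376735, -0.04266552, -0.02961692,  0.06137038, -0.01016402,
        0.08619747]), 'joint_torque': array([-3.28103924e-04, -5.82713020e+01,  2.93043941e+01,  6.99712202e+00,
        6.59991187e-03, -1.79769040e-04]), 'tcp_pos': array([ 0.2631538 , -0.62107395,  0.24759605]), 'eef_rot': array([ 1.79900714e+02, -8.85291277e-03, -1.57042662e+02]), 'contact_force': array([ 0.44360413, -0.95759781, -0.08078487]), 'moment': array([-0.03848988,  0.00610235,  0.01319589]), 'gripper_force': 0.0, 'gripper_width': 0.08796160810907756}
scene [[-0.87846667  0.47736902  0.02037474]
 [ 0.32870164  0.63473368 -0.69933425]
 [-0.34677304 -0.60764462 -0.71450436]] [ 0.44601288 -0.0951722   1.70009995] 468.03482167787 317.88497186547175 198.14311476258823
side [[-0.96696241 -0.25395412 -0.02215843]
 [-0.16369756  0.685223   -0.70969892]
 [ 0.19541443 -0.6826249  -0.70415655]] [0.50473287 0.17646909 1.21268823] 399.8893148987518 308.27559570308904 198.21902925930337
```

View pics/scene0.png

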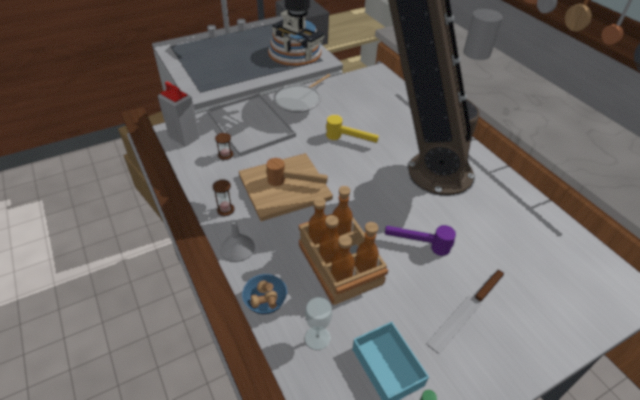

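View pics/side0.png

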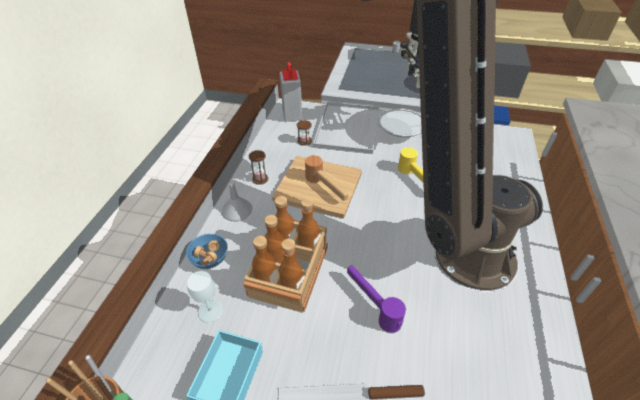

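Scene view: the mallet's head is at (275,172) with its handle running to (327,178), on the board. The bottle tops are around (320,205), (344,192), (332,222), (345,243) and (371,230), with purple and yellow decoy mallets nearby. Next I'll measure with the range images.

```bash
cat > h.py <<'E'
import numpy as np,cv2,pickle
def cloud(c):
    v,u=np.mgrid[0:400,0:640];z=c['range_z'].astype(float)
    P=np.stack([(u-c['cx'])/c['fx']*z,(v-c['cy'])/c['fy']*z,z],-1)
    if 'R' in c: W=(P-c['t'])@c['R']
    else: W=P
    W[z==0]=np.nan
    return W
def proj(c,X):
    p=c['R']@np.asarray(X)+c['t'];return c['fx']*p[0]/p[2]+c['cx'],c['fy']*p[1]/p[2]+c['cy']
E
python3 - <<'E'
from h import *
for n,(x0,y0,x1,y1) in [('scene',(225,130,405,310)),('side',(220,130,400,310))]:
    c=pickle.load(open(n+'.pkl','rb'));W=cloud(c)
    hsv=cv2.cvtColor(c['image'],cv2.COLOR_RGB2HSV)
    print(n,'table z',np.nanmedian(W[180:190,340:360,2]))
    roi=np.zeros((400,640),bool);roi[y0:y1,x0:x1]=1
    m=(roi&(W[...,2]>0.208)&(W[...,2]<0.26)).astype(np.uint8)
    k,l,st,ce=cv2.connectedComponentsWithStats(m)
    for i in range(1,k):
        if st[i,4]>8:
            p=W[l==i];print('top',ce[i].round(),st[i,4],np.nanmedian(p,0).round(3),np.nanpercentile(p[:,2],[5,50,90,98]).round(3))
    # mallet: above board, excluding crate
    m=roi&(W[...,2]>0.09)&(W[...,2]<.115)
    k,l,st,ce=cv2.connectedComponentsWithStats(m.astype(np.uint8))
    for i in range(1,k):
        if st[i,4]>20: print('headtop?',ce[i].round(),st[i,4],np.nanmedian(W[l==i],0).round(3),hsv[l==i].mean(0).round())
    m=roi&(W[...,2]>0.072)&(W[...,2]<.088)
    k,l,st,ce=cv2.connectedComponentsWithStats(m.astype(np.uint8))
    for i in range(1,k):
        if st[i,4]>40:
            q=W[l==i];q=q-0;mu=q.mean(0);d=np.linalg.svd(q[:,:2]-mu[:2],full_matrices=False)[2][0];print('handle?',ce[i].round(),st[i,4],mu.round(3),np.degrees(np.arctan2(d[1],d[0])).round(1),q.min(0).round(3),q.max(0).round(3))
    cr=cv2.resize(c['image'][y0:y1,x0:x1],None,fx=3.2,fy=3.2,interpolation=cv2.INTER_CUBIC)
    cv2.imwrite(f'pics/{n}c.png',cr[:,:,::-1])
a=cv2.imread('pics/scenec.png');b=cv2.imread('pics/sidec.png')
cv2.imwrite('pics/both.png',cv2.resize(np.hstack([a,b]),(800,400)))
E
```

```text
scene table z -0.0017036385456316377
top [343. 192.] 130 [0.497 0.119 0.231] [0.211 0.231 0.235 0.236]
top [319. 203.] 109 [0.572 0.114 0.217] [0.211 0.217 0.22  0.221]
top [331. 221.] 124 [0.575 0.188 0.217] [0.21  0.217 0.22  0.221]
top [371. 229.] 147 [0.504 0.268 0.232] [0.214 0.232 0.235 0.237]
top [344. 241.] 132 [0.579 0.262 0.218] [0.211 0.218 0.22  0.221]
headtop? [275. 165.] 220 [ 0.562 -0.205  0.102] [ 13. 133. 134.]
headtop? [227. 186.] 62 [ 0.741 -0.169  0.111] [11. 91. 75.]
headtop? [349. 228.] 139 [0.486 0.142 0.095] [ 14. 141. 101.]
headtop? [234. 228.] 41 [ 0.785 -0.008  0.101] [115.   7.  89.]
headtop? [340. 261.] 809 [0.59  0.271 0.095] [ 15. 134. 104.]
headtop? [230. 298.] 270 [0.876 0.208 0.093] [ 11. 136.  81.]
handle? [227. 138.] 52 [ 0.645 -0.435  0.081] 68.9 [ 0.63  -0.471  0.072] [ 0.66  -0.414  0.085]
handle? [298. 174.] 272 [ 0.503 -0.154  0.078] 147.0 [ 0.419 -0.218  0.072] [ 0.591 -0.09   0.088]
handle? [351. 233.] 132 [0.48  0.151 0.08 ] -32.5 [0.457 0.126 0.072] [0.521 0.19  0.088]
handle? [348. 273.] 473 [0.564 0.27  0.082] 116.7 [0.462 0.054 0.072] [
[... 1131 characters left out ...]
0.081] 90.1 [ 0.858 -0.366  0.072] [ 0.866 -0.092  0.088]
handle? [257. 165.] 45 [ 0.751 -0.169  0.08 ] 172.0 [ 0.735 -0.191  0.072] [ 0.779 -0.156  0.088]
handle? [328. 180.] 255 [ 0.49  -0.149  0.079] 144.8 [ 0.416 -0.211  0.072] [ 0.584 -0.087  0.088]
handle? [284. 285.] 407 [0.512 0.285 0.082] 54.7 [0.446 0.064 0.072] [0.616 0.32  0.088]
handle? [303. 244.] 190 [0.499 0.14  0.08 ] 153.1 [0.459 0.09  0.072] [0.539 0.159 0.088]
handle? [279. 261.] 55 [0.55  0.214 0.08 ] 78.7 [0.541 0.197 0.073] [0.561 0.231 0.088]
handle? [275. 279.] 71 [0.541 0.273 0.081] 65.3 [0.531 0.252 0.072] [0.559 0.287 0.088]
handle? [391. 304.] 208 [0.232 0.271 0.079] -146.9 [0.21  0.249 0.072] [0.255 0.292 0.082]
```

View pics/both.png

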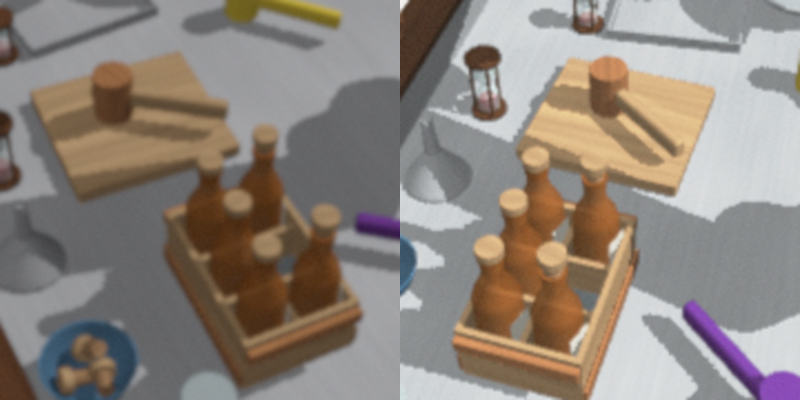

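The crop shows the two near-column bottles standing taller: tops at z≈0.235 at about (0.495,0.119) and (0.500,0.268). The other three are home at z≈0.220. The mallet's head is at about (0.557,-0.203), with its handle toward roughly 140°. Next I'll go above the handle.

>>> apply_moves(targets=[{"dp":[0.01,0.018,0.005],"yaw":-3},{"dp":[0.03,0.05,0.01],"yaw":-9},{"dp":[0.05,0.085,0.02],"yaw":-16},{"dp":[0.07,0.12,0.03],"yaw":-23},{"dp":[0.09,0.155,0.03],"yaw":-30},{"dp":[0.11,0.19,0.03],"yaw":-37},{"dp":[0.13,0.225,0.03],"yaw":-44},{"dp":[0.148,0.26,0.03],"yaw":-50},{"dp":[0.166,0.295,0.03],"yaw":-56},{"dp":[0.184,0.33,0.03],"yaw":-60},{"dp":[0.2,0.365,0.03],"yaw":-62},{"dp":[0.215,0.395,0.03],"yaw":-63},{"dp":[0.23,0.425,0.03],"yaw":-63},{"dp":[0.24,0.445,0.03],"yaw":-63},{"dp":[0.245,0.455,0.03],"yaw":-63},{"dp":[0.245,0.455,0.03],"yaw":-63},{"dp":[0.245,0.455,0.03],"yaw":-63}])

```text
time_s: 1.52
tcp_pos: [0.5082, -0.1663, 0.2782]
eef_rot: [-180.0, -0.0, 140.0]
contact_force: [0.3, -0.6, -0.0]
gripper_width: 0.0877
gripper_force: 0.0
```

```bash
cat > wr.py <<'E'
from plant import get_state, cams, r
from h import *
from scipy.spatial.transform import Rotation as Ro
def wrist():
    s=get_state();c=cams.capture('wrist')
    T=c['T_tool_cam'];P=cloud(c)@T[:3,:3].T+T[:3,3]
    W=P@Ro.from_euler('xyz',s['eef_rot'],degrees=True).as_matrix().T+s['tcp_pos']
    return s,c,W
E
python3 - <<'E'
from wr import *
s,c,W=wrist();print(s['tcp_pos'],s['eef_rot'],s['joints'])
cv2.imwrite('pics/w1.png',c['image'][:,:,::-1])
tz=np.linalg.norm(W[...,:2]-[.51,-.16],axis=-1)<.2
m=tz&(W[...,2]>.095)&(W[...,2]<.115);p=W[m];print('head',m.sum(),cv2.minEnclosingCircle(p[:,:2].astype(np.float32)) if m.sum() else 0,np.median(p[:,2]) if m.sum() else 0)
m=tz&(W[...,2]>.074)&(W[...,2]<.088)
k,l,st,ce=cv2.connectedComponentsWithStats(m.astype(np.uint8))
for i in range(1,k):
    if st[i,4]>200:
        q=W[l==i];print(ce[i],st[i,4],cv2.minAreaRect(q[:,:2].astype(np.float32)),np.median(q,0))
E
```

```text
[ 0.50822056 -0.16625321  0.27824057] [-1.79971131e+02 -3.44500580e-02  1.40031872e+02] [ 2.90380531e+00  6.22781681e+00 -1.42991505e+01 -2.43534766e-03
 -6.95179214e+01 -1.32871072e+02]
head 1634 ((0.5577963590621948, -0.2114136666059494), 0.030881982296705246) 0.10526953467905477
[318.70048115 151.72052927] 2494 ((0.48571860790252686, -0.15212377905845642), (0.05860785394906998, 0.16802074015140533), 50.64445114135742) [ 0.47650961 -0.14426973  0.0805119 ]
```

View pics/w1.png

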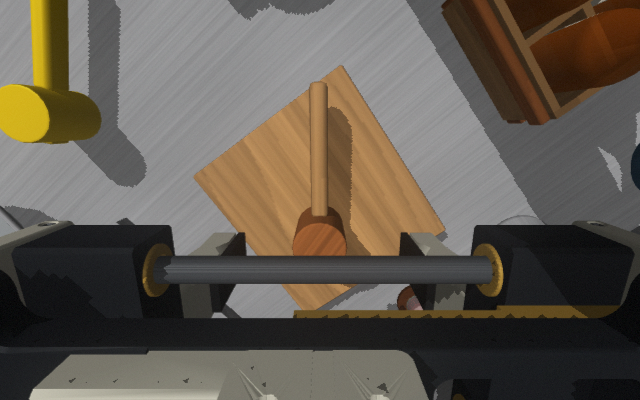

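The wrist view shows the mallet nearly aligned with the tool. The handle runs from (318,83) to (320,215) and the head's top face is at about (319,240), partly behind the gripper's bar. Next, the handle's axis.

Run:
```python
from wr import *
s,c,W=wrist()
u=np.arange(640)[None,:];v=np.arange(400)[:,None]
m=(v>85)&(v<200)&(u>280)&(u<360)&(W[...,2]>.074)&(W[...,2]<.088)
q=W[m];r_=cv2.minAreaRect(q[:,:2].astype(np.float32));print(m.sum(),r_)
mu=q[:,:2].mean(0);d=np.linalg.svd(q[:,:2]-mu,full_matrices=False)[2][0];d*=np.sign(d[1])
print(mu,d,np.degrees(np.arctan2(d[1],d[0])),s['tcp_pos'],s['eef_rot'])
H=np.array([.5578,-.2114]);n=np.array([-d[1],d[0]]);print('head off axis',(H-mu)@n,'along',(H-mu)@d,'max along',((q[:,:2]-mu)@d).max())
e=mu+d*((q[:,:2]-mu)@d).max()
print('head from end',e-.179*d,'grip',e-(.179-.058)*d, 'z',np.median(q[:,2]))
```

```text
2026 ((0.4723280072212219, -0.14058054983615875), (0.019948743283748627, 0.12429521977901459), 50.350669860839844)
[ 0.47039011 -0.13888975] [-0.77341265  0.63390289] 140.66133885161585 [ 0.50795144 -0.16685184  0.27829691] [-1.79971320e+02 -2.98543552e-02  1.39971828e+02]
head off axis 0.0006709619167644209 along -0.11356837098320494 max along 0.05962536822159816
head from end [ 0.56271596 -0.21456168] grip [ 0.51785803 -0.17779531] z 0.0804477460660684
```

>>> apply_moves(targets=[{"dp":[0.004,-0.005,-0.02],"yaw":0.7},{"dp":[0.007,-0.01,-0.05],"yaw":0.7},{"dp":[0.007,-0.01,-0.085],"yaw":0.7},{"dp":[0.007,-0.01,-0.12],"yaw":0.7},{"dp":[0.007,-0.01,-0.15],"yaw":0.7},{"dp":[0.007,-0.01,-0.175],"yaw":0.7},{"dp":[0.007,-0.01,-0.195],"yaw":0.7},{"dp":[0.007,-0.01,-0.206],"yaw":0.7},{"dp":[0.007,-0.01,-0.206],"yaw":0.7},{"dp":[0.007,-0.01,-0.206],"yaw":0.7}])

```text
time_s: 2.45
tcp_pos: [0.5147, -0.1775, 0.0723]
eef_rot: [-179.9, -0.1, 140.6]
contact_force: [-0.0, 0.4, 0.9]
gripper_width: 0.0877
gripper_force: 0.0
```

>>> apply_moves(targets=[{"dp":[0,0,0],"yaw":0},{"dp":[0,0,0],"yaw":0},{"dp":[0,0,0],"yaw":0},{"dp":[0,0,0],"yaw":0},{"dp":[0,0,0],"yaw":0},{"dp":[0,0,0],"yaw":0},{"dp":[0,0,0],"yaw":0},{"dp":[0,0,0],"yaw":0},{"dp":[0,0,0],"yaw":0},{"dp":[0,0,0],"yaw":0}], grip=1, squeeze=55)

```text
time_s: 3.28
tcp_pos: [0.5153, -0.1764, 0.0725]
eef_rot: [-180.0, -0.0, 140.7]
contact_force: [-0.6, 1.2, 0.5]
gripper_width: 0.0264
gripper_force: 0.0
```

>>> apply_moves(targets=[{"dp":[0,0,0],"yaw":0},{"dp":[0,0,0],"yaw":0},{"dp":[0,0,0],"yaw":0},{"dp":[0,0,0],"yaw":0},{"dp":[0,0,0.01],"yaw":0},{"dp":[0,0,0.03],"yaw":0},{"dp":[0,0,0.06],"yaw":0},{"dp":[0,0,0.09],"yaw":0},{"dp":[0,0,0.12],"yaw":0},{"dp":[0,0,0.15],"yaw":0},{"dp":[0,0,0.18],"yaw":0},{"dp":[0,0,0.21],"yaw":0},{"dp":[0,0,0.235],"yaw":0},{"dp":[0,0,0.25],"yaw":0},{"dp":[0,0,0.255],"yaw":0},{"dp":[0,0,0.255],"yaw":0},{"dp":[0,0,0.255],"yaw":0}])

```text
time_s: 4.7
tcp_pos: [0.5146, -0.1762, 0.3265]
eef_rot: [-180.0, -0.1, 140.7]
contact_force: [0.1, 0.4, -5.3]
gripper_width: 0.0195
gripper_force: 55.0
```

```bash
cat > look.py <<'E'
from wr import *
import sys
def tops(c,n):
    W=cloud(c);roi=(W[...,0]>.45)&(W[...,0]<.62)&(W[...,1]>.07)&(W[...,1]<.31)
    for nm,x,y in [('A',.494,.118),('B',.499,.267),('C',.571,.113),('D',.574,.188),('E',.577,.262)]:
        m=roi&(np.hypot(W[...,0]-x,W[...,1]-y)<.03)&(W[...,2]>.211)&(W[...,2]<.25);p=W[m]
        if m.sum()>15:
            t=np.percentile(p[:,2],90);q=p[p[:,2]>t-.004];print(n,nm,m.sum(),'top',t.round(4),'ctr',((q[:,:2].max(0)+q[:,:2].min(0))/2).round(4),np.ptp(q[:,:2],axis=0).round(3))
if __name__=='__main__':
    s,c,W=wrist();print(s['tcp_pos'],s['eef_rot'],s['contact_force'],s['moment'],s['gripper_width'],s['gripper_force'])
    dz=W[...,2]-s['tcp_pos'][2]; d=np.hypot(W[...,0]-s['tcp_pos'][0],W[...,1]-s['tcp_pos'][1])
    m=(dz>.015)&(dz<.05)&(d<.11)&(d>.02); q=W[m]
    m2=(dz>-.02)&(dz<.015)&(d<.13)&(d>.03)
    u=np.arange(640)[None,:];v=np.arange(400)[:,None];m2&=(v>70)&(v<212)&(u>280)&(u<360)
    q2=W[m2];
    if len(q2)>50:
        a=(q2[:,:2]-s['tcp_pos'][:2])@np.array([-.7734,.6339]);print('handle top slope deg (+ = free end up)',np.degrees(np.arctan(np.polyfit(a,q2[:,2],1)[0])).round(2),'z at grip rel tcp',(np.polyval(np.polyfit(a,q2[:,2],1),0)-s['tcp_pos'][2]).round(4),len(q2))
    for n in ['scene','side']: tops(cams.capture(n),n)
    if len(sys.argv)>1: cv2.imwrite(sys.argv[1],c['image'][:,:,::-1])
E
python3 look.py
python3 - <<'E'
from h import *
from look import tops
for n in ['scene','side']:tops(pickle.load(open(n+'.pkl','rb')),n+'0')
E
```

```text
[ 0.51463805 -0.17619189  0.32645881] [-1.79984047e+02 -9.46178352e-02  1.40653840e+02] [ 0.1211165   0.38258008 -5.30534064] [0.00069568 0.06865253 0.00659436] 0.019533422605437396 54.95070219039917
handle top slope deg (+ = free end up) -0.09 z at grip rel tcp 0.0077 6385
scene A 126 top 0.2348 ctr [0.4954 0.1153] [0.033 0.033]
scene B 143 top 0.2353 ctr [0.5029 0.2633] [0.035 0.032]
scene C 99 top 0.2199 ctr [0.5694 0.1114] [0.031 0.032]
scene D 113 top 0.2197 ctr [0.5737 0.1853] [0.032 0.035]
scene E 120 top 0.2202 ctr [0.5784 0.2591] [0.034 0.032]
side A 137 top 0.2351 ctr [0.49   0.1168] [0.033 0.035]
side B 163 top 0.2351 ctr [0.4978 0.2655] [0.032 0.033]
side C 105 top 0.2198 ctr [0.5658 0.1114] [0.033 0.035]
side D 118 top 0.2205 ctr [0.5694 0.1854] [0.032 0.035]
side E 135 top 0.2205 ctr [0.5732 0.2607] [0.033 0.034]
scene0 A 124 top 0.2347 ctr [0.4942 0.1138] [0.035 0.033]
scene0 B 143 top 0.2349 ctr [0.502  0.2641] [0.031 0.034]
scene0 C 101 top 0.2199 ctr [0.5705 0.1114] [0.032 0.035]
scene0 D 116 top 0.2197 ctr [0.5737 0.185 ] [0.03  0.033]
scene0 E 124 top 0.2201 ctr [0.578  0.2603] [0.033 0.034]
side0 A 138 top 0.2346 ctr [0.49  0.116] [0.033 0.032]
side0 B 162 top 0.2354 ctr [0.498  0.2647] [0.031 0.034]
side0 C 103 top 0.2205 ctr [0.566  0.1112] [0.034 0.036]
side0 D 119 top 0.2201 ctr [0.5703 0.1866] [0.03  0.034]
side0 E 137 top 0.2201 ctr [0.5734 0.2604] [0.032 0.033]
```

>>> apply_moves(targets=[{"dp":[-0.003,0.015,0],"yaw":0},{"dp":[-0.008,0.04,0],"yaw":0},{"dp":[-0.015,0.075,0],"yaw":0},{"dp":[-0.022,0.11,0],"yaw":0},{"dp":[-0.029,0.145,0],"yaw":0},{"dp":[-0.036,0.18,0],"yaw":0},{"dp":[-0.043,0.215,0],"yaw":0},{"dp":[-0.05,0.25,0],"yaw":0},{"dp":[-0.057,0.28,0],"yaw":0},{"dp":[-0.062,0.305,0],"yaw":0},{"dp":[-0.065,0.322,0],"yaw":0},{"dp":[-0.0665,0.328,-0.003],"yaw":0},{"dp":[-0.0665,0.328,-0.015],"yaw":0},{"dp":[-0.0665,0.328,-0.028],"yaw":0},{"dp":[-0.0665,0.328,-0.035],"yaw":0},{"dp":[-0.0665,0.328,-0.035],"yaw":0},{"dp":[-0.0665,0.328,-0.035],"yaw":0},{"dp":[-0.0665,0.328,-0.035],"yaw":0}])

```text
time_s: 6.35
tcp_pos: [0.4492, 0.1513, 0.2931]
eef_rot: [180.0, 0.0, 140.6]
contact_force: [0.7, -0.1, -2.8]
gripper_width: 0.0196
gripper_force: 55.0
```

```bash
python3 look.py
python3 - <<'E'
from wr import *
c=cams.capture('side');x=c['image'][140:300,220:380];cv2.imwrite('pics/s2.png',cv2.resize(x,(600,600),interpolation=cv2.INTER_CUBIC)[:,:,::-1])
E
```

```text
[0.44924064 0.15129957 0.293056  ] [1.79979194e+02 2.72893110e-02 1.40642688e+02] [ 0.68699468 -0.1118639  -2.77520232] [ 0.00388875  0.01573494 -0.04207588] 0.019639817545603747 54.95054483413696
handle top slope deg (+ = free end up) -0.2 z at grip rel tcp 0.0077 6392
scene A 51 top 0.249 ctr [0.5002 0.1368] [0.039 0.022]
scene B 144 top 0.2348 ctr [0.5028 0.2645] [0.035 0.035]
scene C 100 top 0.2194 ctr [0.5704 0.1113] [0.032 0.036]
scene D 118 top 0.2199 ctr [0.574  0.1852] [0.033 0.033]
scene E 123 top 0.22 ctr [0.5789 0.2596] [0.034 0.032]
side A 24 top 0.2404 ctr [0.4866 0.1465] [0.01  0.003]
side B 163 top 0.235 ctr [0.4985 0.265 ] [0.032 0.034]
side C 104 top 0.2199 ctr [0.5668 0.1103] [0.032 0.034]
side D 119 top 0.2206 ctr [0.5694 0.1861] [0.032 0.037]
side E 137 top 0.2205 ctr [0.5732 0.2604] [0.033 0.034]
```

View pics/s2.png

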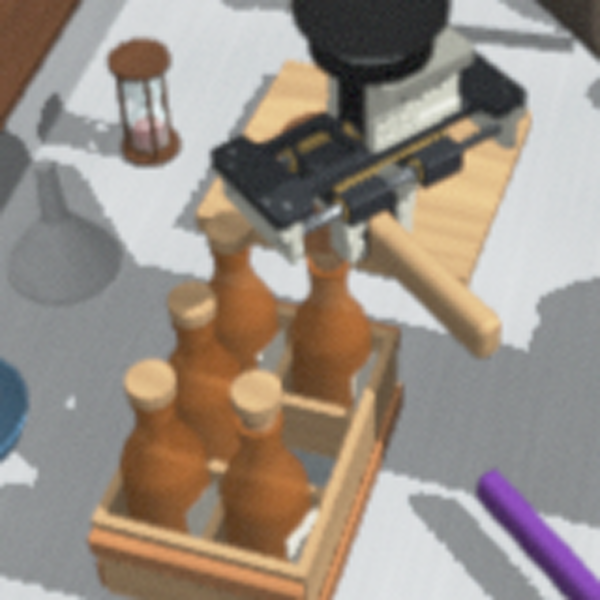

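The head is over bottle A with about 10 mm of clearance. Next, a tap to just about home depth.

>>> apply_moves(targets=[{"dp":[0,0,-0.006],"yaw":0},{"dp":[0,0,-0.012],"yaw":0},{"dp":[0,0,-0.018],"yaw":0},{"dp":[0,0,-0.024],"yaw":0},{"dp":[0,0,-0.025],"yaw":0}])

```text
time_s: 6.97
tcp_pos: [0.4492, 0.1518, 0.2673]
eef_rot: [180.0, 0.0, 140.7]
contact_force: [-3.3, 1.6, 7.9]
gripper_width: 0.0198
gripper_force: 55.0
```

>>> apply_moves(targets=[{"dp":[0,0,-0.004],"yaw":0},{"dp":[0,0,-0.004],"yaw":0}])

```text
time_s: 7.13
tcp_pos: [0.4492, 0.1519, 0.2643]
eef_rot: [179.9, 0.0, 140.7]
contact_force: [-5.0, 2.2, 10.7]
gripper_width: 0.0197
gripper_force: 55.0
```

```bash
python3 look.py | head -2
```

```text
[0.44920265 0.1518552  0.26426846] [1.79932748e+02 3.87167539e-02 1.40694053e+02] [-5.03185751  2.17755437 10.70871432] [ 0.44161094  1.80915724 -0.11477616] 0.019679884868753206 54.95724678039551
handle top slope deg (+ = free end up) -0.42 z at grip rel tcp 0.0078 6362
```

>>> apply_moves(targets=[{"dp":[0,0,-0.004],"yaw":0},{"dp":[0,0,-0.004],"yaw":0}])

```text
time_s: 7.45
tcp_pos: [0.4492, 0.1519, 0.2609]
eef_rot: [179.9, 0.0, 140.7]
contact_force: [-8.3, 2.1, 14.5]
gripper_width: 0.0197
gripper_force: 55.0
```

>>> apply_moves(targets=[{"dp":[0,0,-0.004],"yaw":0},{"dp":[0,0,-0.004],"yaw":0}])

```text
time_s: 7.62
tcp_pos: [0.4492, 0.1518, 0.2569]
eef_rot: [179.9, 0.1, 140.7]
contact_force: [-6.4, 1.9, 16.7]
gripper_width: 0.0198
gripper_force: 55.0
```

```bash
python3 look.py | head -6;  python3 - <<'E'
from wr import *
o=[]
for n,(y,x) in [('scene',(160,290)),('side',(170,250))]:
    c=cams.capture(n);i=c['image'][y:y+100,x:x+100];o.append(cv2.resize(i,(400,400),interpolation=cv2.INTER_CUBIC)[:,:,::-1])
cv2.imwrite('pics/s3.png',np.hstack(o))
E
```

```text
[0.4492242  0.15179996 0.25687435] [1.79905500e+02 5.38955219e-02 1.40696958e+02] [-6.35457201  1.88224053 16.66594161] [ 0.91069614  2.32818744 -0.09999657] 0.019768938933782256 54.959136843681335
handle top slope deg (+ = free end up) -0.51 z at grip rel tcp 0.0078 6373
scene A 101 top 0.2449 ctr [0.5131 0.1325] [0.02  0.027]
scene B 143 top 0.2346 ctr [0.5023 0.2637] [0.034 0.034]
scene C 100 top 0.2195 ctr [0.5703 0.1099] [0.032 0.033]
scene D 113 top 0.2204 ctr [0.5746 0.1852] [0.032 0.033]
```

View pics/s3.png

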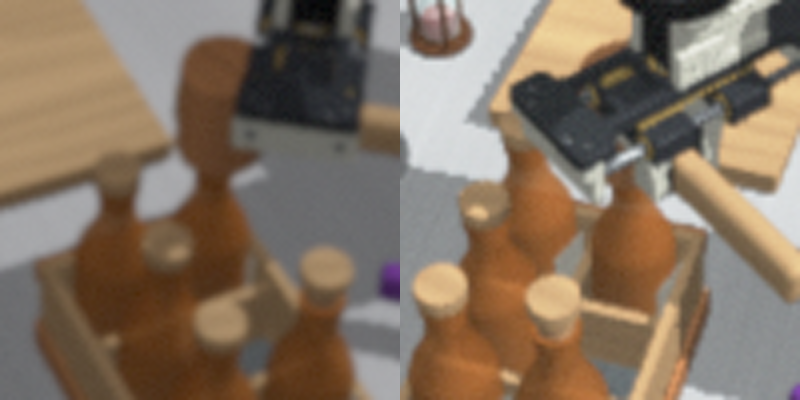

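The head sits squarely on A, at (215,150) in the left panel, with its face at about 0.209. The total push of about 19 N exceeds the rib's force, so A is probably home. I'll lift, move towards B and check.

>>> apply_moves(targets=[{"dp":[0,0,0.01],"yaw":0},{"dp":[0,0,0.03],"yaw":0},{"dp":[0,0,0.055],"yaw":0},{"dp":[0,0.02,0.07],"yaw":0},{"dp":[0,0.05,0.075],"yaw":0},{"dp":[0.002,0.085,0.075],"yaw":0},{"dp":[0.004,0.115,0.075],"yaw":0},{"dp":[0.006,0.14,0.075],"yaw":0},{"dp":[0.007,0.149,0.07],"yaw":0},{"dp":[0.007,0.149,0.055],"yaw":0},{"dp":[0.007,0.149,0.044],"yaw":0},{"dp":[0.007,0.149,0.04],"yaw":0},{"dp":[0.007,0.149,0.04],"yaw":0},{"dp":[0.007,0.149,0.04],"yaw":0}])

```text
time_s: 9.03
tcp_pos: [0.4816, 0.2762, 0.2936]
eef_rot: [179.6, -2.8, 143.6]
contact_force: [0.5, 0.3, -2.7]
gripper_width: 0.0196
gripper_force: 55.0
```

```bash
python3 look.py
```

```text
[0.48162212 0.27620119 0.29355614] [179.64304627  -2.8470617  143.59757848] [ 0.46654076  0.337257   -2.71702596] [-0.1398877  -0.13191321 -0.0524531 ] 0.019609744304995746 54.97191846370697
handle top slope deg (+ = free end up) 2.68 z at grip rel tcp 0.0077 6359
scene A 97 top 0.22 ctr [0.4949 0.1157] [0.032 0.033]
scene B 90 top 0.2359 ctr [0.5073 0.2706] [0.039 0.02 ]
scene C 99 top 0.2203 ctr [0.57   0.1103] [0.032 0.033]
scene D 110 top 0.2199 ctr [0.574  0.1864] [0.033 0.035]
scene E 139 top 0.2431 ctr [0.5528 0.2534] [0.009 0.023]
side B 101 top 0.2353 ctr [0.5038 0.2726] [0.043 0.019]
side E 63 top 0.2202 ctr [0.5766 0.2655] [0.027 0.022]
```

A is home (top at 0.220). The pose is off, which suggests a joint limit, so I'll check the joints.

```bash
python3 -c "
from plant import get_state
s=get_state();print(s['joints'].round(1),s['qd'].round(2))"
```

```text
[  48.1    8.2   -8.7   -3.   -72.9 -173.6] [ 0.02 -0.   -0.04 -0.1   0.09  0.01]
```

>>> apply_moves(targets=[{"dp":[0,0,0.02],"yaw":0},{"dp":[0,0,0.03],"yaw":4},{"dp":[0,0,0.03],"yaw":9},{"dp":[0,0,0.03],"yaw":14},{"dp":[0,0,0.03],"yaw":19},{"dp":[0,0,0.03],"yaw":23},{"dp":[0,0,0.03],"yaw":24.3},{"dp":[0,0,0.03],"yaw":24.3},{"dp":[0,0,0.03],"yaw":24.3},{"dp":[0,0,0.03],"yaw":24.3}])

```text
time_s: 10.02
tcp_pos: [0.4817, 0.2768, 0.3236]
eef_rot: [179.6, -2.9, 167.8]
contact_force: [0.1, -1.3, -3.8]
gripper_width: 0.0199
gripper_force: 55.0
```

```bash
python3 -c "
from plant import get_state
s=get_state();print(s['joints'].round(1),s['tcp_pos'],s['eef_rot'])"
```

```text
[  48.2    8.1   -5.2   -2.7  -77.8 -149.8] [0.48170655 0.27677013 0.323567  ] [179.60028396  -2.855528   167.8110416 ]
```

>>> apply_moves(targets=[{"dp":[-0.012,0,0],"yaw":0},{"dp":[-0.026,0,0],"yaw":0},{"dp":[-0.036,-0.0005,-0.004],"yaw":0},{"dp":[-0.036,-0.0005,-0.015],"yaw":0},{"dp":[-0.036,-0.0005,-0.024],"yaw":0},{"dp":[-0.036,-0.0005,-0.027],"yaw":0},{"dp":[-0.036,-0.0005,-0.027],"yaw":0},{"dp":[-0.036,-0.0005,-0.027],"yaw":0}])

```text
time_s: 10.68
tcp_pos: [0.4459, 0.2763, 0.296]
eef_rot: [179.7, -2.9, 167.9]
contact_force: [0.3, 0.5, -2.8]
gripper_width: 0.0194
gripper_force: 55.0
```

```bash
sed -i 's/np.array(\[-.7734,.6339\])/np.array([-np.cos(np.radians(s["eef_rot"][2]-180)),-np.sin(np.radians(s["eef_rot"][2]-180))])/' look.py; python3 look.py;  python3 - <<'E'
from wr import *
o=[]
for n,(y,x) in [('scene',(180,300)),('side',(180,220))]:
    c=cams.capture(n);i=c['image'][y:y+100,x:x+100];o.append(cv2.resize(i,(400,400),interpolation=cv2.INTER_CUBIC)[:,:,::-1])
cv2.imwrite('pics/s4.png',np.hstack(o))
E
```

```text
[0.44587382 0.27630243 0.29600953] [179.66577297  -2.87457451 167.90920277] [ 0.33671919  0.51888665 -2.7559766 ] [-0.11337463 -0.18683835 -0.05018357] 0.019352752273662614 54.97190237045288
handle top slope deg (+ = free end up) 2.72 z at grip rel tcp 0.0077 6348
scene A 100 top 0.2201 ctr [0.4954 0.1161] [0.032 0.033]
scene B 37 top 0.2485 ctr [0.504  0.2861] [0.045 0.019]
scene C 103 top 0.2201 ctr [0.57   0.1116] [0.031 0.033]
scene D 114 top 0.2199 ctr [0.5746 0.1844] [0.032 0.032]
scene E 123 top 0.2202 ctr [0.577  0.2602] [0.033 0.033]
side C 104 top 0.2203 ctr [0.5659 0.1118] [0.032 0.033]
side D 74 top 0.2199 ctr [0.5752 0.1857] [0.021 0.034]
side E 134 top 0.2205 ctr [0.5728 0.2609] [0.032 0.035]
```

View pics/s4.png

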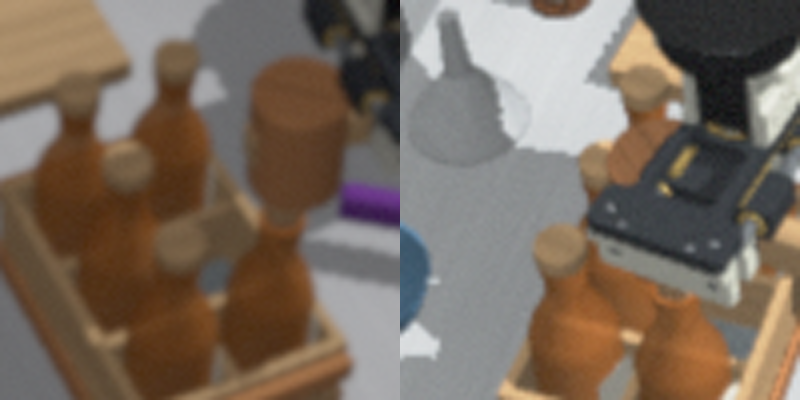

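The head is over B, at (295,135) in the left panel with the neck at (283,215), and clear of E. Next, the tap.

>>> apply_moves(targets=[{"dp":[0,0,-0.006],"yaw":0},{"dp":[0,0,-0.012],"yaw":0},{"dp":[0,0,-0.018],"yaw":0},{"dp":[0,0,-0.023],"yaw":0}])

```text
time_s: 11.27
tcp_pos: [0.446, 0.2767, 0.2741]
eef_rot: [179.5, -2.8, 168.0]
contact_force: [-6.6, -0.3, 13.2]
gripper_width: 0.02
gripper_force: 55.0
```

>>> apply_moves(targets=[{"dp":[0,0,-0.0015],"yaw":0},{"dp":[0,0,-0.0015],"yaw":0}])

```text
time_s: 11.43
tcp_pos: [0.4458, 0.2764, 0.2716]
eef_rot: [179.6, -2.8, 167.9]
contact_force: [-0.0, 0.2, -3.1]
gripper_width: 0.02
gripper_force: 55.0
```

>>> apply_moves(targets=[{"dp":[0,0,0.015],"yaw":0},{"dp":[0,0,0.04],"yaw":0},{"dp":[0,0,0.06],"yaw":0},{"dp":[0.002,-0.02,0.065],"yaw":0},{"dp":[0.004,-0.05,0.065],"yaw":0},{"dp":[0.006,-0.085,0.065],"yaw":0},{"dp":[0.008,-0.12,0.065],"yaw":0},{"dp":[0.01,-0.155,0.065],"yaw":0},{"dp":[0.012,-0.19,0.065],"yaw":0},{"dp":[0.014,-0.225,0.065],"yaw":0},{"dp":[0.016,-0.26,0.065],"yaw":0},{"dp":[0.018,-0.295,0.065],"yaw":0},{"dp":[0.02,-0.33,0.065],"yaw":0},{"dp":[0.022,-0.365,0.065],"yaw":0},{"dp":[0.024,-0.4,0.065],"yaw":0},{"dp":[0.026,-0.43,0.065],"yaw":0},{"dp":[0.027,-0.445,0.065],"yaw":0},{"dp":[0.027,-0.449,0.06],"yaw":0},{"dp":[0.027,-0.449,0.05],"yaw":0},{"dp":[0.027,-0.449,0.05],"yaw":0}])

```text
time_s: 13.1
tcp_pos: [0.4714, -0.172, 0.3188]
eef_rot: [179.6, -3.1, 167.9]
contact_force: [-1.0, 0.3, -4.6]
gripper_width: 0.0196
gripper_force: 55.0
```

```bash
python3 look.py pics/w5.png
```

```text
[ 0.47144239 -0.17197276  0.31883734] [179.58094368  -3.11179821 167.85892156] [-1.01197367  0.26574248 -4.56840375] [ 0.02506546  0.02189539 -0.02205604] 0.01964823526688873 54.97196674346924
handle top slope deg (+ = free end up) 2.9 z at grip rel tcp 0.0078 6333
scene A 94 top 0.2199 ctr [0.4942 0.115 ] [0.031 0.035]
scene B 118 top 0.2201 ctr [0.502  0.2645] [0.031 0.034]
scene C 99 top 0.22 ctr [0.5696 0.1113] [0.033 0.033]
scene D 115 top 0.2202 ctr [0.574  0.1859] [0.034 0.033]
scene E 124 top 0.2201 ctr [0.5786 0.2599] [0.035 0.031]
side A 107 top 0.22 ctr [0.4898 0.1166] [0.033 0.032]
side B 143 top 0.2205 ctr [0.4977 0.2649] [0.032 0.032]
side C 105 top 0.22 ctr [0.5656 0.1111] [0.033 0.035]
side D 116 top 0.2204 ctr [0.5693 0.1861] [0.033 0.033]
side E 134 top 0.2209 ctr [0.5734 0.26  ] [0.033 0.032]
```

View pics/w5.png

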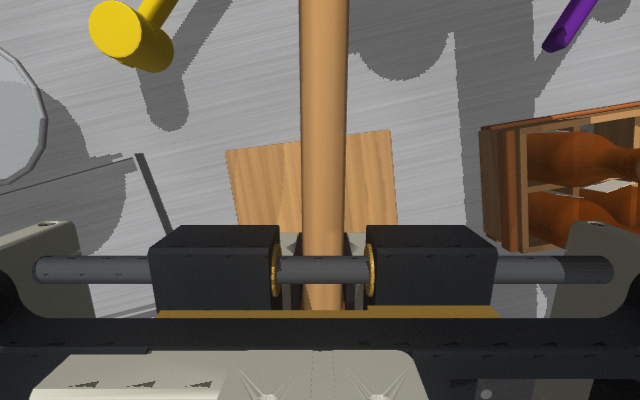

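Both stoppers are home; every top reads 0.220. The wrist view shows the board under the handle, at about (310,180). Next I'll set the mallet down.

>>> apply_moves(targets=[{"dp":[0,0,-0.015],"yaw":0},{"dp":[0,0,-0.045],"yaw":0},{"dp":[0,0,-0.08],"yaw":0},{"dp":[0,0,-0.115],"yaw":0},{"dp":[0,0,-0.15],"yaw":0},{"dp":[0,0,-0.18],"yaw":0},{"dp":[0,0,-0.205],"yaw":0},{"dp":[0,0,-0.222],"yaw":0},{"dp":[0,0,-0.232],"yaw":0},{"dp":[0,0,-0.237],"yaw":0},{"dp":[0,0,-0.239],"yaw":0},{"dp":[0,0,-0.241],"yaw":0},{"dp":[0,0,-0.242],"yaw":0},{"dp":[0,0,-0.242],"yaw":0}])

```text
time_s: 14.42
tcp_pos: [0.4733, -0.1726, 0.0806]
eef_rot: [179.6, -2.8, 167.9]
contact_force: [0.1, 0.3, -2.8]
gripper_width: 0.0196
gripper_force: 55.0
```

>>> apply_moves(targets=[{"dp":[0,0,-0.0015],"yaw":0},{"dp":[0,0,-0.003],"yaw":0},{"dp":[0,0,-0.003],"yaw":0}])

```text
time_s: 14.67
tcp_pos: [0.4727, -0.1727, 0.0769]
eef_rot: [179.6, -2.9, 167.9]
contact_force: [0.4, 0.5, -3.6]
gripper_width: 0.0196
gripper_force: 55.0
```

>>> apply_moves(targets=[{"dp":[0,0,-0.001],"yaw":0},{"dp":[0,0,-0.002],"yaw":0},{"dp":[0,0,-0.002],"yaw":0}])

```text
time_s: 14.92
tcp_pos: [0.4724, -0.1728, 0.0756]
eef_rot: [179.6, -2.9, 167.9]
contact_force: [-5.9, 1.8, 7.8]
gripper_width: 0.0199
gripper_force: 55.0
```

```bash
python3 look.py | head -2
```

```text
[ 0.47241388 -0.17279708  0.07558928] [179.6325638   -2.87639878 167.9322997 ] [-5.92466751  1.81830598  7.78109488] [0.46394867 1.25964599 0.05007758] 0.019868574100585693 54.9935781955719
handle top slope deg (+ = free end up) 2.13 z at grip rel tcp 0.0078 6305
```

>>> apply_moves(targets=[{"dp":[0,0,0],"yaw":0},{"dp":[0,0,0],"yaw":0},{"dp":[0,0,0],"yaw":0},{"dp":[0,0,0],"yaw":0}], squeeze=4)

```text
time_s: 15.4
tcp_pos: [0.4726, -0.1727, 0.0747]
eef_rot: [179.6, -2.9, 167.9]
contact_force: [-2.0, 0.6, -1.3]
gripper_width: 0.02
gripper_force: 4.0
```

>>> apply_moves(targets=[{"dp":[0,0,0],"yaw":0},{"dp":[0,0,0],"yaw":0},{"dp":[0,0,0],"yaw":0},{"dp":[0,0,0],"yaw":0},{"dp":[0,0,0],"yaw":0},{"dp":[0,0,0],"yaw":0},{"dp":[0,0,0],"yaw":0},{"dp":[0,0,0],"yaw":0},{"dp":[0,0,0],"yaw":0},{"dp":[0,0,0],"yaw":0}], grip=-1)

```text
time_s: 16.23
tcp_pos: [0.4727, -0.1727, 0.0749]
eef_rot: [179.6, -2.9, 167.9]
contact_force: [0.5, 0.0, 0.9]
gripper_width: 0.0814
gripper_force: 0.0
```

```bash
python3 look.py | head -2
```

```text
[ 0.47273567 -0.172651    0.07486496] [179.61621732  -2.86261621 167.91728684] [0.49163058 0.00699829 0.93223044] [-0.12348536 -0.233947    0.0109925 ] 0.08138021649671084 0.0
handle top slope deg (+ = free end up) -14.61 z at grip rel tcp 0.0001 3404
```

Run:
```python
from wr import *
o=[]
for n,(y,x) in [('scene',(130,230)),('side',(130,260))]:
    c=cams.capture(n);i=c['image'][y:y+100,x:x+100];o.append(cv2.resize(i,(400,400),interpolation=cv2.INTER_CUBIC)[:,:,::-1])
s,c,W=wrist()
o=np.hstack(o);w=cv2.resize(c['image'][:,160:480,::-1],(400,500))
w=cv2.resize(c['image'][60:260,200:440,::-1],(240,200))
cv2.imwrite('pics/s6.png',np.vstack([o,np.pad(w,((0,0),(0,560),(0,0)))]))
for v in range(90,230,15): print(v,W[v,300:345:8,2].round(3))
```

```text
90 [0.001 0.052 0.053 0.051 0.052 0.   ]
105 [-0.     0.053  0.055  0.055  0.053  0.001]
120 [0.    0.055 0.057 0.057 0.056 0.001]
135 [0.022 0.059 0.059 0.059 0.059 0.025]
150 [0.025 0.061 0.062 0.061 0.061 0.026]
165 [0.024 0.063 0.064 0.063 0.062 0.024]
180 [0.025 0.066 0.066 0.065 0.064 0.059]
195 [0.024 0.066 0.067 0.067 0.068 0.061]
210 [0.025 0.068 0.07  0.07  0.069 0.064]
225 [0.025 0.072 0.071 0.071 0.07  0.066]
```

View pics/s6.png

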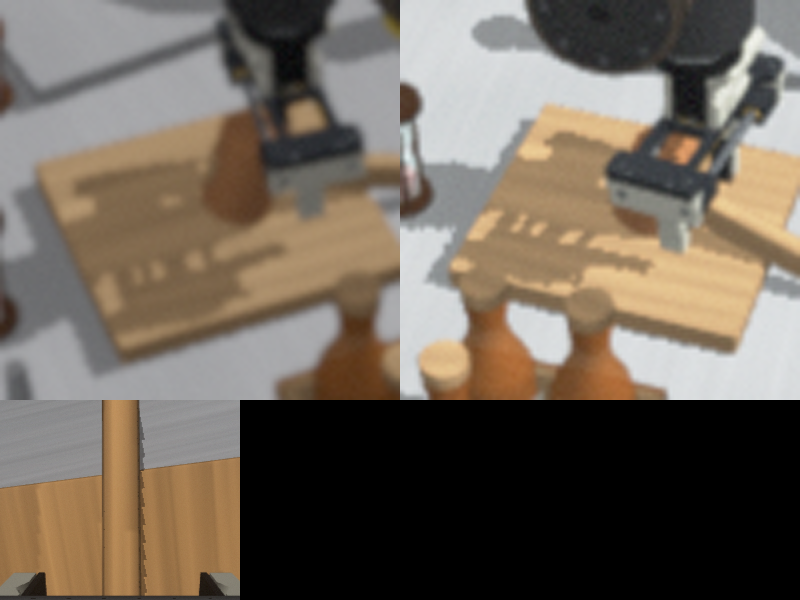

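The mallet has leaned about 12° onto its handle: in the side view the handle end drops at (780,250). The arm was still pressing down on the handle as the grip eased. I'll regrip lightly and raise the handle so the head can settle flat, then release without load.

>>> apply_moves(targets=[{"dp":[0,0,0],"yaw":0},{"dp":[0,0,0],"yaw":0},{"dp":[0,0,0],"yaw":0},{"dp":[0,0,0],"yaw":0},{"dp":[0,0,0],"yaw":0},{"dp":[0,0,0],"yaw":0},{"dp":[0,0,0],"yaw":0},{"dp":[0,0,0],"yaw":0},{"dp":[0,0,0],"yaw":0},{"dp":[0,0,0],"yaw":0},{"dp":[0,0,0],"yaw":0},{"dp":[0,0,0],"yaw":0},{"dp":[0,0,0],"yaw":0},{"dp":[0,0,0],"yaw":0},{"dp":[0,0,0],"yaw":0},{"dp":[0,0,0],"yaw":0}], grip=1, squeeze=6)

```text
time_s: 17.87
tcp_pos: [0.4727, -0.1727, 0.0749]
eef_rot: [179.6, -2.9, 167.9]
contact_force: [0.3, -0.3, -0.5]
gripper_width: 0.0196
gripper_force: 6.0
```

```bash
cat > slope.py <<'E'
from wr import *
def slope():
    s,c,W=wrist();d=np.array([np.cos(np.radians(s['eef_rot'][2])),np.sin(np.radians(s['eef_rot'][2]))])
    u=np.arange(640)[None,:];v=np.arange(400)[:,None];h=s['tcp_pos'][2]
    m=(v>60)&(v<212)&(u>308)&(u<336)&(W[...,2]>h-.04)&(W[...,2]<h+.04);q=W[m]
    a=(q[:,:2]-s['tcp_pos'][:2])@d;k=np.polyfit(a,q[:,2],1)
    print('slope',np.degrees(np.arctan(k[0])).round(2),'top z at grip',k[1].round(4),'off',np.median((q[:,:2]-s['tcp_pos'][:2])@[-d[1],d[0]]).round(4),'a',a.min().round(3),a.max().round(3),m.sum(),s['tcp_pos'],s['contact_force'],s['gripper_width'],s['gripper_force'])
if __name__=='__main__': slope()
E
python3 slope.py
```

```text
slope -8.83 top z at grip 0.078 off -0.0005 a 0.026 0.097 4060 [ 0.47273583 -0.17268317  0.07486247] [ 0.32876629 -0.33850844 -0.48246577] 0.01962640345770999 5.9992793330081895
```

>>> apply_moves(targets=[{"dp":[0,0,0.001],"yaw":0},{"dp":[0,0,0.002],"yaw":0},{"dp":[0,0,0.003],"yaw":0},{"dp":[0,0,0.003],"yaw":0}])

```text
time_s: 18.25
tcp_pos: [0.4725, -0.1726, 0.0779]
eef_rot: [179.6, -2.9, 167.9]
contact_force: [-0.3, 0.5, -1.9]
gripper_width: 0.0199
gripper_force: 6.0
```

```bash
python3 slope.py
```

```text
slope -2.13 top z at grip 0.0804 off -0.0005 a 0.027 0.095 4062 [ 0.4725391  -0.17264326  0.07786389] [-0.25333091  0.45671264 -1.87869265] 0.019887348202050844 5.999954715371132
```

Works as expected. Another 1 mm or so.

>>> apply_moves(targets=[{"dp":[0,0,0.0005],"yaw":0},{"dp":[0,0,0.0012],"yaw":0},{"dp":[0,0,0.0012],"yaw":0},{"dp":[0,0,0.0012],"yaw":0}])

```text
time_s: 18.63
tcp_pos: [0.4727, -0.1727, 0.0791]
eef_rot: [179.6, -2.9, 167.9]
contact_force: [-0.7, -0.5, -3.3]
gripper_width: 0.0199
gripper_force: 6.0
```

```bash
python3 slope.py
```

```text
slope -0.7 top z at grip 0.0814 off -0.0005 a 0.027 0.094 4064 [ 0.47273277 -0.17267095  0.07905246] [-0.71687045 -0.47957612 -3.33036883] 0.01992760741311898 5.99991112947464
```

>>> apply_moves(targets=[{"dp":[0,0,0.0005],"yaw":0},{"dp":[0,0,0.001],"yaw":0},{"dp":[0,0,0.001],"yaw":0},{"dp":[0,0,0.001],"yaw":0}], squeeze=4)

```text
time_s: 19.02
tcp_pos: [0.4728, -0.1727, 0.0802]
eef_rot: [179.6, -2.8, 167.9]
contact_force: [-0.2, 0.0, -1.4]
gripper_width: 0.0202
gripper_force: 4.0
```

```bash
python3 slope.py
```

```text
slope 0.93 top z at grip 0.0824 off -0.0005 a 0.027 0.094 4058 [ 0.47281413 -0.17265703  0.08016503] [-0.1840225   0.00823947 -1.44338662] 0.02020072746043053 3.999948352575302
```

>>> apply_moves(targets=[{"dp":[0,0,-0.0003],"yaw":0},{"dp":[0,0,-0.0003],"yaw":0},{"dp":[0,0,-0.0003],"yaw":0}], squeeze=3)

```text
time_s: 19.32
tcp_pos: [0.4726, -0.1726, 0.0798]
eef_rot: [179.6, -2.9, 167.9]
contact_force: [-1.2, 0.8, -1.6]
gripper_width: 0.02
gripper_force: 3.0
```

```bash
python3 slope.py
```

```text
slope 0.7 top z at grip 0.0819 off -0.0005 a 0.027 0.094 4061 [ 0.47260645 -0.17263927  0.07977332] [-1.17868236  0.84091105 -1.61614174] 0.01995041715425794 2.9998891800642014
```

>>> apply_moves(targets=[{"dp":[0,0,0],"yaw":0},{"dp":[0,0,0],"yaw":0},{"dp":[0,0,0],"yaw":0},{"dp":[0,0,0],"yaw":0},{"dp":[0,0,0],"yaw":0}], grip=0.3)

```text
time_s: 19.78
tcp_pos: [0.4729, -0.1727, 0.0799]
eef_rot: [179.6, -2.8, 167.9]
contact_force: [0.5, -0.5, 0.4]
gripper_width: 0.0307
gripper_force: 0.0
```

```bash
python3 slope.py
```

```text
slope -1.77 top z at grip 0.0805 off -0.0005 a 0.027 0.095 4060 [ 0.47286991 -0.17269195  0.07986514] [ 0.47870412 -0.48351386  0.3573577 ] 0.03071270351257582 0.0
```

>>> apply_moves(targets=[{"dp":[0,0,0],"yaw":0},{"dp":[0,0,0],"yaw":0}])

```text
time_s: 20.0
tcp_pos: [0.4727, -0.1727, 0.0798]
eef_rot: [179.6, -2.9, 167.9]
contact_force: [-0.8, 0.8, 0.3]
gripper_width: 0.0307
gripper_force: 0.0
```

```bash
python3 slope.py
```

```text
slope -1.0 top z at grip 0.0806 off -0.0005 a 0.027 0.095 4057 [ 0.4727255  -0.17267632  0.07977174] [-0.76615449  0.76518194  0.30206762] 0.030737267212537465 0.0
```

>>> apply_moves(targets=[{"dp":[0,0,0],"yaw":0},{"dp":[0,0,0],"yaw":0},{"dp":[0,0,0],"yaw":0},{"dp":[0,0,0],"yaw":0},{"dp":[0,0,0],"yaw":0},{"dp":[0,0,0],"yaw":0}])

```text
time_s: 20.55
tcp_pos: [0.4727, -0.1727, 0.0797]
eef_rot: [179.6, -2.9, 167.9]
contact_force: [0.4, 0.1, -0.0]
gripper_width: 0.0307
gripper_force: 0.0
```

```bash
python3 slope.py
```

```text
slope -0.17 top z at grip 0.0809 off -0.0005 a 0.027 0.094 4056 [ 0.4727143  -0.17265456  0.07974274] [ 0.35774519  0.12494751 -0.02700064] 0.03071778847512496 0.0
```

The mallet is standing flat now. I'll open fully and rise.

>>> apply_moves(targets=[{"dp":[0,0,0],"yaw":0},{"dp":[0,0,0],"yaw":0},{"dp":[0,0,0],"yaw":0},{"dp":[0,0,0],"yaw":0},{"dp":[0,0,0],"yaw":0},{"dp":[0,0,0],"yaw":0},{"dp":[0,0,0],"yaw":0},{"dp":[0,0,0],"yaw":0},{"dp":[0,0,0.01],"yaw":0},{"dp":[0,0,0.03],"yaw":0},{"dp":[0,0,0.055],"yaw":0},{"dp":[0,0,0.085],"yaw":0},{"dp":[0,0,0.12],"yaw":0},{"dp":[0,0,0.15],"yaw":0},{"dp":[0,0,0.17],"yaw":0},{"dp":[0,0,0.18],"yaw":0},{"dp":[0,0,0.18],"yaw":0},{"dp":[0,0,0.18],"yaw":0}], grip=-1)

```text
time_s: 22.1
tcp_pos: [0.4725, -0.1725, 0.2597]
eef_rot: [179.6, -2.8, 167.9]
contact_force: [-0.5, 0.1, -0.9]
gripper_width: 0.0878
gripper_force: 0.0
```

```bash
python3 look.py | tail -10
python3 - <<'E'
from wr import *
for n in ['scene','side']:
    c=cams.capture(n);W=cloud(c)
    near=(np.hypot(W[...,0]-.528,W[...,1]+.184)<.06)
    m=near&(W[...,2]>.096)&(W[...,2]<.115);p=W[m];A=np.c_[p[:,:2],np.ones(len(p))]
    q=p[p[:,2]>.1];k=np.linalg.lstsq(np.c_[q[:,:2],np.ones(len(q))],q[:,2],rcond=None)[0] if len(q)>20 else None
    print(n,m.sum(),p.mean(0) if m.sum() else 0,k)
s,c,W=wrist();u=np.arange(640)[None,:];v=np.arange(400)[:,None]
m=(v>50)&(v<260)&(W[...,2]>.07)&(W[...,2]<.09)&(abs(u-320)<60);q=W[m];d=np.array([np.cos(np.radians(167.9)),np.sin(np.radians(167.9))]);a=q[:,:2]@d
print('handle',m.sum(),np.degrees(np.polyfit(a,q[:,2],1)[0]),np.median(q,0))
m=(W[...,2]>.02)&(W[...,2]<.03)&(W[...,0]>.3)&(W[...,0]<.7)&(abs(W[...,1]+.18)<.2);print('board',cv2.minAreaRect(W[m][:,:2].astype(np.float32)))
cv2.imwrite('pics/w7.png',c['image'][:,:,::-1])
E
```

```text
scene A 96 top 0.2198 ctr [0.4945 0.1157] [0.03  0.032]
scene B 122 top 0.2199 ctr [0.5012 0.2635] [0.032 0.031]
scene C 101 top 0.2205 ctr [0.5702 0.1109] [0.03  0.031]
scene D 113 top 0.2202 ctr [0.5747 0.1863] [0.033 0.033]
scene E 122 top 0.2202 ctr [0.5767 0.2603] [0.032 0.031]
side A 105 top 0.2203 ctr [0.4899 0.116 ] [0.032 0.033]
side B 139 top 0.2203 ctr [0.4974 0.2646] [0.032 0.032]
side C 106 top 0.2203 ctr [0.5663 0.1117] [0.032 0.035]
side D 117 top 0.22 ctr [0.5694 0.1862] [0.034 0.034]
side E 136 top 0.2204 ctr [0.573  0.2601] [0.032 0.035]
scene 193 [ 0.5214313  -0.17818591  0.10195259] [-0.00574037  0.01150955  0.10777843]
side 193 [ 0.51508789 -0.17502042  0.10272014] [-0.00125414  0.00871692  0.10565165]
handle 2855 -0.3337853357442896 [ 0.41528692 -0.15948095  0.08036522]
board ((0.5311011672019958, -0.18945500254631042), (0.2401481717824936, 0.24811217188835144), 85.07953643798828)
```

View pics/w7.png

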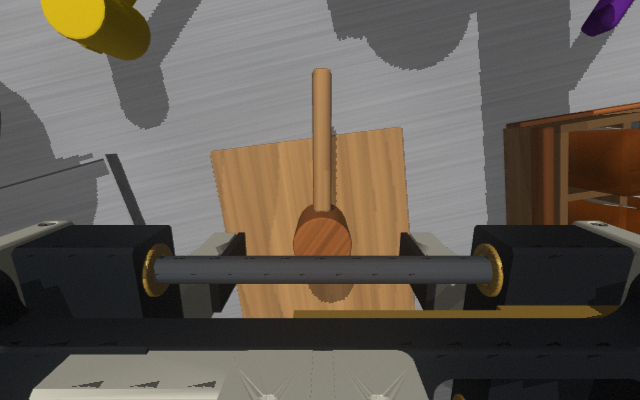

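The mallet stands upright on its head at about (322,240), in the middle of the board. All five stopper tops are at home height, and the gripper is clear. I'll hand the job in.

```bash
python3 -c "
from plant import r
print(r.close_job())"
```

```text
the job is handed in; nothing more can be done
None
```

I drove both proud stoppers home, stood the mallet back upright on its head on the chopping board and handed the job in at about 22 s of the 51 s allowed; the hand-in returned no verdict, and the mallet did tip onto its handle at the first release before I regripped and re-stood it.

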